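Load the cutter mandrel into the drive collet

TASK

Get the pastry-cutter drive ready: move the steel mandrel over from the parking groove into the feed groove in line with the open collet, then push it endwise into the collet until it is fully home against the stop. Only when it is home, swing the clamp lever all the way round to closed, and let go; leave the bowl, jar, ring cutter and spatula where they are.

Things in the scene. Friction and masses are not known exactly. Their poses are not given: they have to be found in the camera images.
- drive: White bench-top drive unit, fixed to the table. Origin on the table top under the middle of the collet's mouth; x = feed direction (into the collet), y = sideways from the feed groove towards the parking groove, z up. Gearbox: x 50 to 230, y -65 to 65 mm, top 120 mm above the table; steel bed with two parallel grooves in front, x -290 to -4 mm.
- collet_mouth (a point): Centre of the collet's mouth, on the feed axis 75 mm above the table. The collet is a dark steel ring, 62 mm outside, from x = 0 to 20 mm of the drive; bore 34 mm, flared to 44 mm at the mouth. Behind it, seen from above, two brass jaws (x 24 to 44 mm, 35 mm apart when open), then the stop.
- stop (a point): Centre of the flat stop face (the gearbox's front), 50 mm inside the collet's mouth, on the feed axis, 75 mm above the table.
- feed_groove (a point): Middle of the feed groove's bottom line, 60 mm above the table, at y = 0 of the drive. V groove along the drive's x, sides sloping 18 degrees. Its -y side ends in a side plate, y -18.5 to -26.5 mm, top 66 mm above the table.
- parking_groove (a point): Middle of the parking groove's bottom line, 60 mm above the table, at y = 46 mm of the drive. V groove parallel to the feed groove, sides sloping 18 degrees; ridge between the two at y = 23 mm, 67.5 mm above the table. Its outer lip is at y = 58 mm, 64 mm above the table; beyond y = 63 mm nothing stands higher than that.
- mandrel_mid (a point): Centre of the loose mandrel, a plain round steel bar, 28 mm diameter, 160 mm long, 0.35 to 0.6 kg; x axis along the bar. Starts lying in the parking groove, front end 40 to 90 mm short of the mouth. Lying in a groove its axis is 75 mm above the table. Home, its centre is at x = -30 mm, y = 0 of the drive, 110 mm sticking out of the mouth. Slides with 1 to 4 N.
- clamp_lever (a joint): Clamp lever on top of the gearbox, turning level about a vertical axis, rad: 0 = open, arm pointing along the drive's -y; grows clockwise seen from above; 1.5 = fully closed at its end stop, arm pointing back over the feed groove (drive's -x). It draws the jaws in to grip the bar. Stays where left; needs 2 to 4 N at the post. Starts 0 to 0.25.
- lever_post (a point): Mid-height of the lever's upright black post, 20 mm diameter, 136 to 188 mm above the table (this point 162 mm), 85 mm from the pivot axis. The flat arm below it is 128 to 138 mm above the table, 18 mm wide.
- lever_pivot (a point): Point on the lever's vertical pivot axis, 132 mm above the table, at x = 75 mm, y = 0 of the drive. The hub is 34 mm in diameter, top at 142 mm.
- bowl: Bystander: steel mixing bowl, 220 mm across, 100 mm high; origin under its centre.
- jar: Bystander: white jar 72 mm across, 110 mm high; origin under its centre.
- cutter: Bystander: steel ring cutter 90 mm across, 45 mm high; origin under its centre.
- spatula: Bystander: wooden-handled spatula lying flat on the table.

How it is judged:
On the way, in this order (a step that is already met when the one before it is completed fails the run):
1. the mandrel lies in the feed groove, lever still open (y of mandrel_mid in the frame of drive between -0.007 and 0.007 m and z of mandrel_mid in the frame of drive between 0.069 and 0.081 m and angle between the x axis of mandrel_mid and the x axis of drive, either way round below 0.08 rad and x of mandrel_mid in the frame of drive below -0.04 m and value of joint clamp_lever below 0.5 rad), for 0.2 s.
2. the mandrel is home against the stop, lever still open (y of mandrel_mid in the frame of drive between -0.007 and 0.007 m and z of mandrel_mid in the frame of drive between 0.069 and 0.081 m and angle between the x axis of mandrel_mid and the x axis of drive, either way round below 0.08 rad and x of mandrel_mid in the frame of drive between -0.034 and -0.026 m and value of joint clamp_lever below 0.5 rad), for 0.2 s.
3. the lever is closed on the seated mandrel (y of mandrel_mid in the frame of drive between -0.007 and 0.007 m and z of mandrel_mid in the frame of drive between 0.069 and 0.081 m and angle between the x axis of mandrel_mid and the x axis of drive, either way round below 0.08 rad and x of mandrel_mid in the frame of drive between -0.034 and -0.026 m and value of joint clamp_lever above 1.38 rad), for 0.2 s.
At the end, for the whole second after the job is handed in: The mandrel lies in the collet within 4 mm of the stop and within 7 mm of the feed axis, lined up with it within 0.08 rad and at rest; the clamp lever is closed (above 1.38 of 1.5 rad) and at rest (all of step 3 and linear speed of mandrel below 0.02 m/s and velocity of joint clamp_lever between -0.05 and 0.05 rad/s); the robot touches nothing.
It fails at once if the bowl was moved more than 30 mm (distance of bowl from where it was at the start of the episode above 0.03 m).
It fails at once if the jar was moved more than 30 mm (distance of jar from where it was at the start of the episode above 0.03 m).
It fails at once if the ring cutter was moved more than 30 mm (distance of cutter from where it was at the start of the episode above 0.03 m).
It fails at once if the spatula was moved more than 30 mm (distance of spatula from where it was at the start of the episode above 0.03 m).
It also fails if it takes over 69 s, if anything falls off the work surface, if the arm or the gripper's body presses on something with over 40 N, if the wrist force passes 120 N, or if a joint passes its speed limit or range.

ROBOT

A 6-joint arm with a two-finger parallel gripper is mounted at the origin on the work surface. World frame = base frame: x ahead of the robot, y to its left, z up, the work surface at z = 0. Lengths are in m, angles in rad, forces in N, time in s.
With the tool pointing down it reaches from about 0.275 to 1 m from the base axis. Payload 8.4 kg.
Tool frame: the origin (TCP) lies on the centre line of the jaws, within the pads' length; the fingertips stand 17 mm ahead of it and the grasp point (between the pads) lies 2 mm behind it (bot.tcp_to_tips is the z of the fingertips in the tool frame, in m); z points along the fingers, y is the line along which they close (so a half turn about z gives the same grasp; the last joint's range is limited). The gripper opens to 85 mm and grips with 20 to 120 N. Pads are 22 mm wide; open, the fingers measure 114 mm over their backs; the gripper's body (76 mm by 85 mm) begins 54 mm behind the grasp point. The pads swing forward as they close: fully open they stand 13 mm farther back than shut.
Start: joints at [-1.221, 0.353, 1.633, -0, 1.155, -0.002], TCP at [0.215, -0.587, 0.248] pointing down, gripper open.
Joint ranges: [-2.63, 2.63], [-0.92, 2.1], [0.06, 2.66], [-1.3, 4.44], [0, 2.69], [-3.02, 3.02]. Speed limits (rad/s): [2.22, 2.22, 2.79, 3.14, 3.14, 3.14].

INTERFACE

Orientations are given as a unit quaternion [x, y, z, w].
In Python, from workcell import bot, hand, kinematics, get_obs, vision, hand_in gives the robot as it stands. The module is installed in compiled form; this text tells all that it offers. Calls block until the motion is done:
- bot.reach(position, orientation): joint-space move of the TCP to a pose.
- bot.servo_line(position, ori=None, velocity=0.15): straight line of the TCP; ori=None keeps the orientation; velocity is the mean speed in m/s.
- bot.goto_joints(angles): joint-space move.
- hand.move_gripper(opening, strength=None): finger opening in m; strength is the grip in N (None keeps the last); returns when the fingers have stopped.
- bot.dwell(seconds).
- kinematics.solve_ik(position, orientation): joint angles nearest the present ones, or None.
- get_obs(): the state.
- vision.read_camera(name): name is "scene" or "top"; returns a dict with "frame" (480x640x3 uint8, red, green, blue), "intrinsics" (3x3 intrinsics, pixels), "dist" ([k1, k2, p1, p2, k3] as OpenCV has them; the pictures are not rectified), "view" (4x4, takes a point from world to camera coordinates). Camera axes: x right, y down, z forward; pixel columns grow to the right and rows downward; lengths in m; the calibration is good to about 2 mm. A picture is of the moment at which its call begins. There is no depth.
A pose or a line that the arm cannot do raises bot.IKError and nothing moves.
- hand_in(): hands the job in; it is judged then, once.
The state is a dict: "time_s": time; "joint_pos": joint angles; "joint_vel": joint speeds; "joint_efforts": joint torques, N m; "position": TCP position; "orientation": TCP orientation; "wrist_force": force on the tool from outside, world axes, zero at the start; "ft_torque": the same for the moment, N m; "gripper_width": finger opening in m; "grip_force": force on a finger pad.
Only numpy, scipy, OpenCV 4.12 (cv2) and the standard library are available. Lean on these libraries where they do the work, as an engineer would, in place of code of your own. Each camera call takes 0.05 s, during which the arm holds its last target. There are 200 camera calls.

## Working session

There is one attempt and no reset: what is moved stays moved. The work goes in short steps, each a Python script; the robot and the scene stay as the last script left them, time stands still between calls to the robot, and variables do not carry over. Pictures are saved under pics/ and viewed, at most 10 in all, crops included, and the job is handed in when it is done.

```bash
mkdir -p pics; python3 - <<'E'
from workcell import bot, hand, kinematics, get_obs, vision
import cv2, numpy as np
for n in("scene","top"):
    c=vision.read_camera(n); cv2.imwrite(f"pics/{n}0.png",c["frame"][:,:,::-1]); np.savez(f"pics/{n}0.npz",**c)
    V=c["view"]; print(n,c["intrinsics"].round(1).tolist(),np.round(c["dist"],3),(-V[:3,:3].T@V[:3,3]).round(3),V[:3,:3].round(2).tolist())
o=get_obs(); print(o["time_s"],o["orientation"],o["gripper_width"],o["wrist_force"],bot.tcp_to_tips)
E
```

```text
scene [[433.6, 0.0, 311.7], [0.0, 433.6, 232.5], [0.0, 0.0, 1.0]] [-0.064  0.     0.     0.     0.   ] [ 1.081 -0.643  0.841] [[0.84, 0.55, -0.01], [0.35, -0.54, -0.77], [-0.43, 0.64, -0.64]]
top [[504.3, 0.0, 316.3], [0.0, 504.3, 241.3], [0.0, 0.0, 1.0]] [-0.029  0.     0.     0.     0.   ] [0.487 0.048 1.504] [[-0.02, -1.0, 0.0], [-1.0, 0.02, -0.08], [0.08, -0.0, -1.0]]
0.1 [ 9.84572612e-01  1.74975430e-01 -1.08566036e-04 -5.99302879e-04] 0.0853289484807212 [ 0.56899657 -0.2709308   0.5665744 ] 0.017
```

View pics/scene0.png

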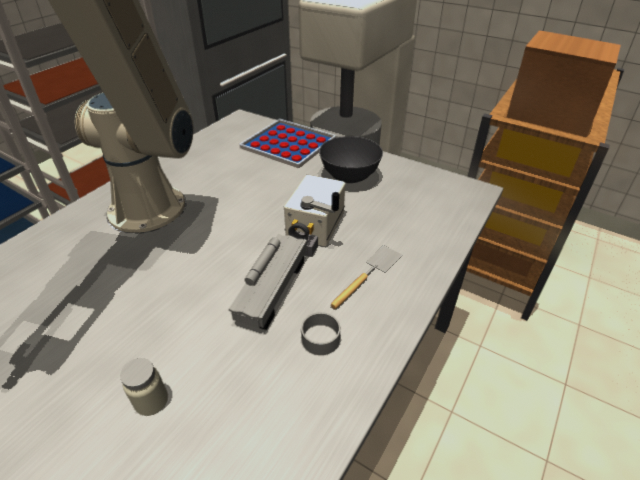

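View pics/top0.png

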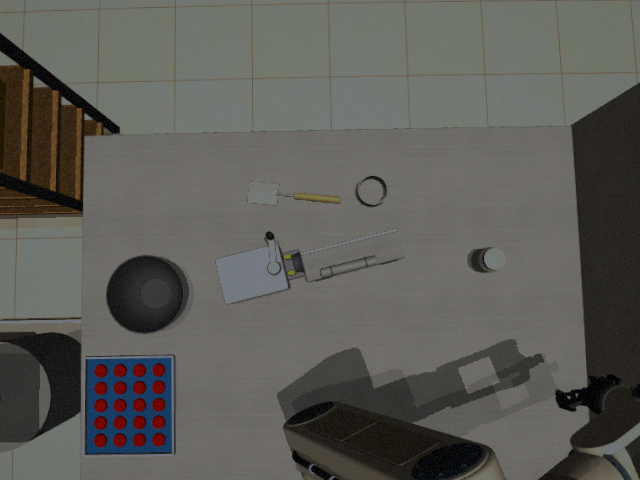

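The scene view shows the bar at about (263,260), beside the feed groove. In the top view the gearbox top is around (252,274), the lever hub at (274,268), the post at (269,236), and the bar spans (320,272) to (376,260).

```bash
cat > h.py <<'E'
import cv2, numpy as np
def ray(c,uv,z):
    uv=np.array(uv,float).reshape(-1,1,2)
    n=cv2.undistortPoints(uv,c["intrinsics"],c["dist"]).reshape(-1,2)
    R,t=c["view"][:3,:3],c["view"][:3,3]; o=-R.T@t
    d=np.c_[n,np.ones(len(n))]@R
    return o+d*((z-o[2])/d[:,2])[:,None]
def pix(c,P):
    P=np.array(P,float).reshape(-1,3)
    return cv2.projectPoints(P,cv2.Rodrigues(c["view"][:3,:3])[0],c["view"][:3,3],c["intrinsics"],c["dist"])[0].reshape(-1,2)
E
python3 - <<'E'
from h import *
c=dict(np.load("pics/top0.npz")); f=c["frame"]
crop=f[215:315,205:415]
big=cv2.resize(crop,None,fx=3.8,fy=3.8,interpolation=cv2.INTER_CUBIC)[:,:,::-1]
cv2.imwrite("pics/c0.png",np.clip(big*1.7,0,255).astype(np.uint8))
fi=f.astype(int)
m=((fi[:,:,2]-fi[:,:,0]>8)&(fi.sum(2)>330)).astype(np.uint8); m[:215]=0;m[315:]=0;m[:,:205]=0;m[:,300:]=0
cs=max(cv2.findContours(m,0,2)[0],key=cv2.contourArea)
r=cv2.minAreaRect(cs); b=cv2.boxPoints(r); print(f[280,250],f[290,300],r); 
print(b, ray(c,b,.12).round(4).tolist())
E
```

```text
[115 122 128] [111 107 104] ((251.11766052246094, 273.4706115722656), (44.626548767089844, 63.54433059692383), 75.96376037597656)
[[214.88237 259.52942]
 [276.52942 244.11768]
 [287.35297 287.4118 ]
 [225.7059  302.82355]] [[0.5544, 0.3236, 0.12], [0.5934, 0.1535, 0.12], [0.4741, 0.1256, 0.12], [0.4355, 0.2947, 0.12]]
```

View pics/c0.png

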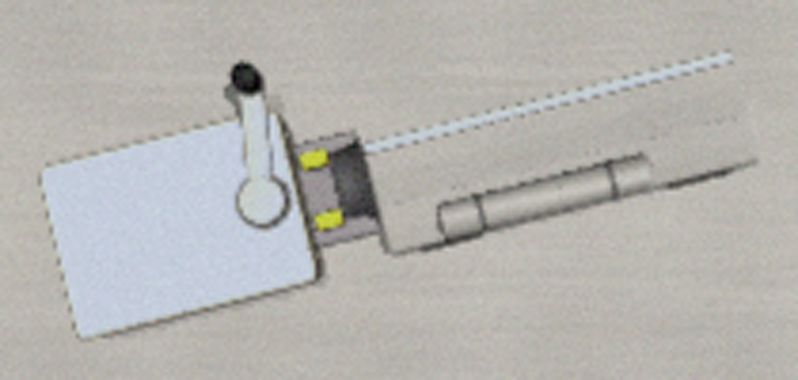

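The crop shows the open lever tilted slightly towards closing, the light side plate line, brass jaws at about (314,158) and (328,219), and the bar from (441,221) to (647,174).

```bash
python3 - <<'E'
from h import *
c=dict(np.load("pics/top0.npz")); f=c["frame"].astype(int)
def P(uv,z): return ray(c,uv,z)[:,:2]
k=lambda a:np.array(a,float)/3.8+[205-.37,215-.37]
# side plate line
m=((f[:,:,2]-f[:,:,0]>3)&(f.sum(2)>320)); m[:225]=0;m[258:]=0;m[:,:303]=0;m[:,400:]=0
ys,xs=np.nonzero(m); print(len(xs))
l=cv2.fitLine(P(np.c_[xs,ys],.066).astype(np.float32),cv2.DIST_HUBER,0,.01,.01).ravel()
ex=l[:2]*np.sign(l[1]); ey=np.array([-ex[1],ex[0]]); print("plate",l,np.degrees(np.arctan2(ex[1],ex[0])))
# plate extent along x
q=(P(np.c_[xs,ys],.066))@ex
m=(f[:,:,0]-f[:,:,2]>40); m[:250]=0;m[280:]=0;m[:,:280]=0;m[:,300:]=0
n,_,st,ce=cv2.connectedComponentsWithStats(m.astype(np.uint8)); print("jaws",st[1:,4],ce[1:])
J=P(ce[1:3],.085)
G=P([[251.12,273.47]],.12)[0]
hub=P(k([[263,201]]),.142)[0]; post=P(k([[245,77]]),.188)[0]
C=P(k([[342,153],[377,216],[334,150],[362,217]]),.1)
plate0=l[2:]
print("y: plate(-22.5)",plate0@ey,"jaws(0)",J@ey,"gear(0)",G@ey,"hub(0)",hub@ey)
print("x: jaws(34)",J@ex,"gear(140)",G@ex,"hub(75)",hub@ex,"plate",q.min(),q.max())
B=P(k([[438,203],[445,240],[643,154],[651,190]]),.075)
print("bar x",B@ex,"y",B@ey)
d=post-hub; print("lever",np.linalg.norm(d),np.arctan2(-d@ex,-d@ey)); print(ex,ey)
E
```

```text
218
plate [ 0.22599803 -0.97412777  0.60117614 -0.05232967] 103.06157
jaws [29 29] [[287.03448276 256.4137931 ]
 [291.03448276 272.13793103]]
y: plate(-22.5) -0.573796 jaws(0) [-0.57492649 -0.52924718] gear(0) -0.5515459859530035 hub(0) -0.5509717332544105
x: jaws(34) [-0.00293366 -0.00313045] gear(140) 0.10232960054956851 hub(75) 0.03640819756358772 plate -0.324130465527318 -0.04797817648195448
bar x [-0.08470613 -0.08296478 -0.24214657 -0.24108128] y [-0.52064778 -0.49270942 -0.51834516 -0.49087862]
lever 0.08465941229917402 0.14034561627007683
[-0.22599803  0.97412777] [-0.97412777 -0.22599803]
```

```bash
cat >> h.py <<'E'
ex=np.array([-0.2260,0.9741]); ey=np.array([-0.9741,-0.2260]); yd=np.arctan2(ex[1],ex[0])
O=ex*-0.0378+ey*-0.5515
def W(x,y,z): return [*(O+ex*x+ey*y),z]
def D(p): p=np.array(p); return np.array([(p[:2]-O)@ex,(p[:2]-O)@ey,p[2]])
def Q(yaw): return [np.cos(yaw/2),np.sin(yaw/2),0.,0.]
E
python3 - <<'E'
from workcell import bot, hand, kinematics, get_obs, vision
from h import *
def s(t):
    o=get_obs(); print(t,round(o["time_s"],2),D(o["position"]).round(4),o["wrist_force"].round(1) if hasattr(o["wrist_force"],'round') else o["wrist_force"],round(o["gripper_width"],4),o["grip_force"])
bot.reach(W(-.135,.046,.17),Q(yd)); hand.move_gripper(.06,60)
s("above"); print(get_obs()["joint_pos"])
bot.servo_line(W(-.135,.046,.089),velocity=.1); s("down")
hand.move_gripper(.02,60); s("grip")
for n in("top","scene"):
    c=vision.read_camera(n); np.savez(f"pics/{n}1.npz",**c); u=pix(c,W(-.125,.046,.08))[0].astype(int)
    k=c["frame"][max(0,u[1]-60):u[1]+60,max(0,u[0]-75):u[0]+75]
    cv2.imwrite(f"pics/{n}1.png",cv2.resize(k,None,fx=4,fy=4)[:,:,::-1])
a=cv2.imread("pics/top1.png");b=cv2.imread("pics/scene1.png"); h=min(len(a),len(b)); cv2.imwrite("pics/p1.png",cv2.resize(np.hstack([a[:h],b[:h]]),(800,320)))
E
```

```text
above 2.71 [-0.1352  0.0461  0.17  ] [-0.1  0.4  0.9] 0.0598 0.0
[-1.04627435e-01  3.05375893e-01  1.89991659e+00 -2.03154050e-05
  9.36284965e-01 -3.32195680e-01]
down 3.67 [-0.1351  0.0456  0.0895] [-0.2 -0.  -0.6] 0.0596 0.0
grip 4.08 [-0.1351  0.046   0.09  ] [-2.8 -1.   8.9] 0.0254 58.49264144897461
```

View pics/p1.png

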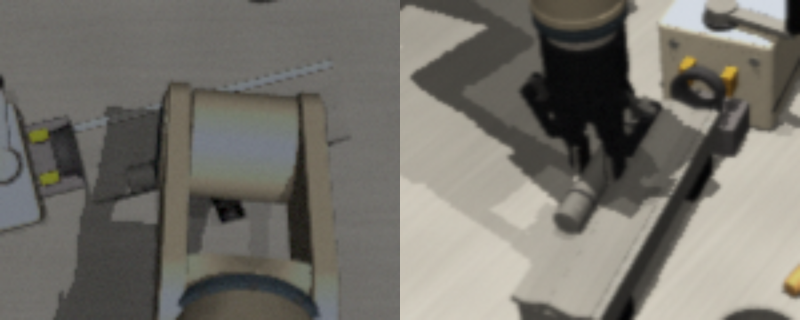

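The pictures show the fingers around the bar, but the 25.4 mm opening means they grip above its widest line. I'll open and regrip lower.

```bash
cat >> h.py <<'E'
def s(t):
    from workcell import get_obs
    o=get_obs(); print(t,round(o["time_s"],2),D(o["position"]).round(4),np.round(o["wrist_force"],1),np.round(o["ft_torque"],2),round(o["gripper_width"],4),round(o["grip_force"],1))
E
python3 - <<'E'
from workcell import bot, hand
from h import *
hand.move_gripper(.05,60); s("open")
bot.servo_line(W(-.135,.046,.081),velocity=.05); s("down")
hand.move_gripper(.02,60); s("grip")
E
```

```text
open 4.54 [-0.135   0.0459  0.089 ] [ 0.8 -0.5  0.4] [0.01 0.02 0.04] 0.0501 0.0
down 4.85 [-0.1351  0.0458  0.0807] [1.2 0.2 1.4] [ 0.03 -0.12  0.05] 0.0497 0.4
grip 5.18 [-0.1359  0.0431  0.0838] [-2.1  0.4 28.2] [ 0.18 -0.14  0.07] 0.0264 70.6
```

```bash
python3 - <<'E'
from workcell import bot, hand
from h import *
hand.move_gripper(.05,60); s("open")
bot.servo_line(W(-.135,.046,.0865),velocity=.05); s("up")
hand.move_gripper(.02,40); s("grip")
bot.dwell(.2); s("settled")
bot.servo_line(W(-.135,.046,.096),velocity=.04); s("lift 1cm")
E
```

```text
open 5.54 [-0.1349  0.0462  0.0808] [-1.1 -0.1  0.5] [-0.05  0.06 -0.  ] 0.0504 0.6
up 5.8 [-0.135   0.0457  0.0867] [ 0.3 -0.7  0.1] [0.01 0.03 0.03] 0.05 0.0
grip 6.12 [-0.135   0.0459  0.0866] [-1.3 -0.3  2.6] [ 0.08  0.2  -0.01] 0.0266 39.2
settled 6.33 [-0.135   0.0459  0.0866] [-1.7  0.3  4.8] [0.16 0.24 0.03] 0.0261 39.2
lift 1cm 6.72 [-0.135   0.0461  0.096 ] [-0.2  1.1 -5.8] [-0.07 -0.03  0.05] 0.0263 39.7
```

The bar is lifted: about 5.8 N shows at the wrist. Now over the ridge and into the feed groove.

```bash
python3 - <<'E'
from workcell import bot, hand, vision
from h import *
bot.servo_line(W(-.135,.046,.112),velocity=.06)
bot.servo_line(W(-.135,0,.112),velocity=.06); s("over")
bot.servo_line(W(-.135,0,.0875),velocity=.04); s("down")
c=vision.read_camera("scene"); np.savez("pics/scene2.npz",**c); u=pix(c,W(-.1,0,.08))[0].astype(int)
cv2.imwrite("pics/p2.png",cv2.resize(c["frame"][u[1]-60:u[1]+60,u[0]-70:u[0]+70],None,fx=5,fy=5,interpolation=2)[:,:,::-1])
E
```

```text
over 8.05 [-0.1349  0.0005  0.1118] [-0.3 -0.1 -5.3] [-0.02  0.03 -0.01] 0.0264 39.7
down 8.82 [-1.35e-01 -1.00e-04  8.75e-02] [ 0.  -0.8 -6.2] [-0.    0.02 -0.01] 0.0264 39.6
```

View pics/p2.png

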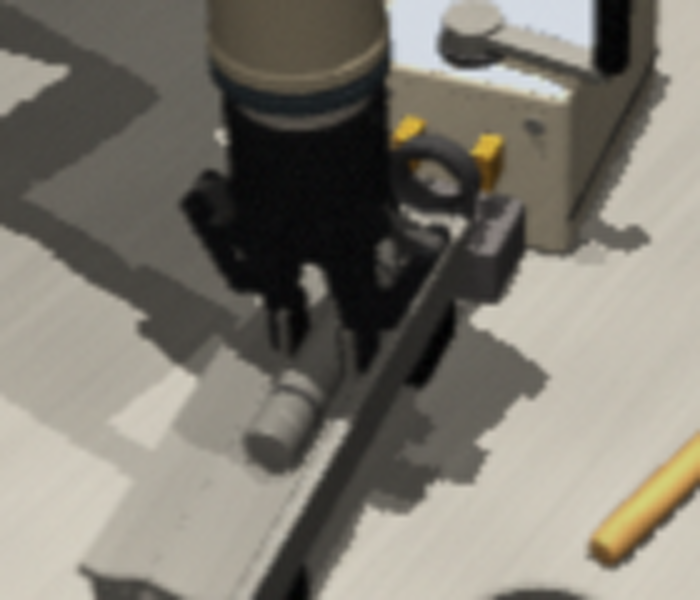

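The bar (rear end near (270,450)) is lined up above the feed groove, still carried by the fingers. I'll let it settle there, regrip and push.

```bash
python3 - <<'E'
from workcell import bot, hand, get_obs
from h import *
bot.servo_line(W(-.135,0,.0866),velocity=.03); s("down")
hand.move_gripper(.045,40); bot.dwell(.4); s("free")
hand.move_gripper(.02,40); s("regrip")
f0=np.array(get_obs()["wrist_force"])[:2]@ex
x=-.135
while x<-.030:
    x+=.008 if x<-.055 else .002
    bot.servo_line(W(x,0,.0866),velocity=.05)
    o=get_obs(); f=np.array(o["wrist_force"])[:2]@ex-f0
    print(round(x,4),D(o["position"]).round(4),round(f,1),round(np.array(o["wrist_force"])[2],1))
    if f<-12: break
s("end")
E
```

```text
down 9.12 [-0.135  -0.0002  0.0867] [ 0.4 -0.8 -4.7] [-0.04 -0.08 -0.04] 0.0264 39.8
free 9.83 [-0.135   0.      0.0866] [ 1.1 -0.4 -0.5] [ 0.01 -0.    0.02] 0.0451 0.0
regrip 10.12 [-0.135  -0.      0.0868] [-1.4 -0.2  3.5] [ 0.01  0.13 -0.09] 0.0267 39.3
-0.127 [-0.1269 -0.      0.0868] -0.9 4.0
-0.119 [-0.119  -0.      0.0868] -0.7 4.9
-0.111 [-1.11e-01 -1.00e-04  8.68e-02] -0.6 5.6
-0.103 [-0.1029 -0.      0.0868] -1.4 5.9
-0.095 [-0.095  -0.0001  0.0868] -1.3 5.3
-0.087 [-0.087  -0.0001  0.0868] -1.4 5.8
-0.079 [-0.0789 -0.0001  0.0868] -1.5 5.6
-0.071 [-0.0709 -0.0001  0.0868] -1.5 6.1
-0.063 [-0.0629 -0.0001  0.0867] -0.4 5.7
-0.055 [-0.0549 -0.0001  0.0867] -1.5 6.4
-0.053 [-0.0533 -0.0001  0.0868] -3.7 5.7
-0.051 [-0.0515 -0.0001  0.0868] -4.5 5.2
-0.049 [-0.0495 -0.0002  0.0868] -5.3 4.5
-0.047 [-0.0475 -0.0001  0.0868] -4.6 4.6
-0.045 [-0.0454 -0.0001  0.0868] -5.5 5.0
-0.043 [-0.0434 -0.0001  0.0867] -5.1 5.0
-0.041 [-0.0414 -0.0001  0.0867] -4.4 5.5
-0.039 [-0.0394 -0.0002  0.0868] -4.2 4.4
-0.037 [-0.0386 -0.0002  0.0868] -12.2 4.3
end 15.46 [-0.0386 -0.0002  0.0868] [  0.6 -12.2   4.3] [-1.95 -0.14 -0.07] 0.0265 39.4
```

It stopped dead within 1.5 mm of the expected home position. Now release, retreat upwards and look before touching the lever.

```bash
python3 - <<'E'
from workcell import bot, hand, get_obs, vision
from h import *
hand.move_gripper(.06,40); s("free")
bot.servo_line(W(-.042,0,.24),velocity=.15)
bot.reach(W(-.15,-.2,.27),Q(yd+1.2)); s("aside")
T=[]
for n in("top","scene"):
    c=vision.read_camera(n); np.savez(f"pics/{n}3.npz",**c); u=pix(c,W(0,0,.09))[0].astype(int)
    T.append(cv2.resize(c["frame"][u[1]-45:u[1]+45,u[0]-45:u[0]+45],(400,400),interpolation=2)[:,:,::-1])
    print(n,((pix(c,[W(-.11,0,.089),W(0,0,.106),W(0.075+0,-.085,.188)])-u+45)*400/90).round(0).tolist())
cv2.imwrite("pics/p3.png",np.clip(np.hstack(T)*1.4,0,255).astype(np.uint8))
E
```

```text
free 15.88 [-0.0368  0.0001  0.0864] [-0.1  0.1 -0.4] [ 0.02 -0.04  0.  ] 0.0599 0.0
aside 18.24 [-0.1496 -0.1994  0.2692] [ 0.7  1.1 -0. ] [ 0.02 -0.01 -0.03] 0.06 0.0
top [[369.0, 159.0], [199.0, 201.0], [37.0, 86.0]]
scene [[130.0, 318.0], [201.0, 180.0], [376.0, 28.0]]
```

View pics/p3.png

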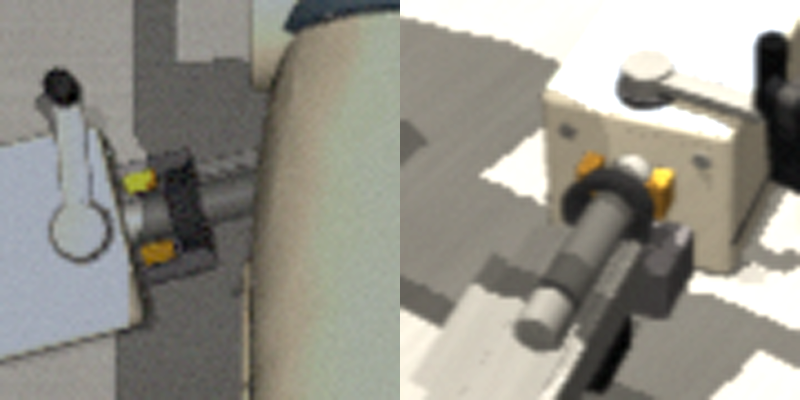

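The bar lies in the collet with its tip against the gearbox front (135,215 in the top half) and its rear end at (540,330), where home predicts it. The lever is still open, post at (62,87). Next I'll straddle the post and swing it round.

```bash
python3 - <<'E'
from workcell import bot, hand, get_obs
from h import *
def L(t,z): return W(.075-.085*np.sin(t),-.085*np.cos(t),z)
q=lambda t:Q(yd+np.pi/2-t)
hand.move_gripper(.05,20)
bot.reach(L(.14,.25),q(.14)); s("above")
bot.servo_line(L(.14,.163),velocity=.1); s("down")
hand.move_gripper(.03,20); s("cage")
for t in list(np.arange(.3,1.46,.15))+[1.5,1.54,1.58,1.62,1.66]:
    bot.servo_line(L(t,.163),ori=q(t),velocity=.06)
    o=get_obs(); tv=-np.cos(t)*ex+np.sin(t)*ey; f=np.array(o["wrist_force"])[:2]@tv
    print(round(t,2),round(o["time_s"],1),D(o["position"]).round(4),round(f,1))
    if t>1.4 and f<-12: break
s("end")
E
```

```text
above 19.57 [ 0.0624 -0.0852  0.2505] [ 0.4 -0.7 -0. ] [ 0.01  0.04 -0.01] 0.0499 0.0
down 20.58 [ 0.0631 -0.0847  0.1637] [ 0.3 -0.1 -0. ] [0.04 0.04 0.07] 0.0501 0.0
cage 20.92 [ 0.0631 -0.0843  0.1634] [ 0.5 -0.3 -0. ] [-0.02 -0.02 -0.01] 0.0302 0.0
0.3 21.3 [ 0.0498 -0.0813  0.1631] 0.0
0.45 21.6 [ 0.0381 -0.0766  0.163 ] -0.2
0.6 22.0 [ 0.0272 -0.0703  0.163 ] -0.4
0.75 22.4 [ 0.0172 -0.0624  0.163 ] 0.7
0.9 22.7 [ 0.0086 -0.053   0.163 ] 0.2
1.05 23.1 [ 0.0014 -0.0425  0.163 ] -0.1
1.2 23.4 [-0.0041 -0.031   0.163 ] -0.6
1.35 23.8 [-0.0078 -0.0189  0.1631] -0.4
1.5 24.2 [-0.0097 -0.0063  0.163 ] -0.4
1.54 24.4 [-0.0099 -0.003   0.1631] -0.2
1.58 24.7 [-0.0098 -0.0009  0.1633] -5.3
1.62 24.9 [-0.0095 -0.0007  0.1638] -17.8
end 24.91 [-0.0095 -0.0007  0.1638] [16.7  7.8 -9.8] [ 0.93 -2.28  0.03] 0.0298 8.9
```

```bash
python3 - <<'E'
from workcell import bot, hand, get_obs, vision
from h import *
def L(t,z): return W(.075-.085*np.sin(t),-.085*np.cos(t),z)
bot.servo_line(L(1.5,.163),velocity=.05); s("centre")
hand.move_gripper(.05,20); s("open")
bot.servo_line(L(1.5,.26),velocity=.12)
bot.reach(W(-.15,-.2,.27),Q(yd+1.2)); s("aside")
T=[]
for n in("top","scene"):
    c=vision.read_camera(n); np.savez(f"pics/{n}4.npz",**c); u=pix(c,W(0.02,0,.1))[0].astype(int)
    T.append(cv2.resize(c["frame"][u[1]-45:u[1]+45,u[0]-45:u[0]+45],(400,400),interpolation=2)[:,:,::-1])
    print(n,((pix(c,[L(1.5,.188),L(1.38,.188)])-u+45)*400/90).round(0).tolist())
cv2.imwrite("pics/p4.png",np.clip(np.hstack(T)*1.4,0,255).astype(np.uint8))
E
```

```text
centre 25.26 [-0.0098 -0.0058  0.1627] [-0.5 -0.  -0.2] [ 0.01 -0.01  0.01] 0.0301 0.0
open 25.59 [-0.0098 -0.0058  0.163 ] [-0.2  0.4  0.5] [-0.    0.06  0.  ] 0.05 0.0
aside 27.82 [-0.1496 -0.1996  0.2694] [ 0.4 -0.   0.4] [ 0.02 -0.   -0.01] 0.0501 0.0
top [[244.0, 176.0], [238.0, 160.0]]
scene [[191.0, 117.0], [208.0, 119.0]]
```

View pics/p4.png

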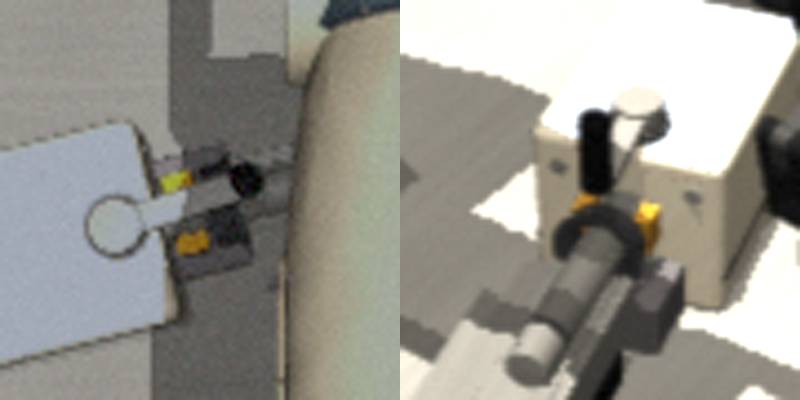

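The lever points back over the bar, with the post top at (247,181), right at the prediction for 1.5 rad. The jaws have drawn in, the bar is still seated, and the arm is clear. Handing in.

```bash
python3 -c "
from workcell import hand_in
print(hand_in())"
```

```text
the job is handed in; nothing more can be done
None
```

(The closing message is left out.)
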